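# Put the press dies back in their own wells

## Robot

A 6-joint arm with a two-finger parallel gripper is mounted at the origin on the work surface; the furniture and walls round the work are solid. World frame = base frame: x ahead of the robot, y to its left, z up, the work surface at z = 0. Lengths are in mm, angles in rad, forces in N, time in s.
With the tool pointing down it reaches from about 275 to 825 mm from the base axis. Payload 5.2 kg.
Tool frame: the origin (TCP) lies on the centre line of the jaws, within the pads' length; the fingertips stand 19 mm ahead of it and the grasp point (between the pads) is the TCP; z points along the fingers, y is the line along which they close (so a half turn about z gives the same grasp; the last joint's range is limited). The gripper opens to 93 mm and grips with 3 to 60 N. Pads are 15 mm wide; open, the fingers measure 128 mm over their backs; the gripper's body (75 mm by 188 mm) begins 65 mm behind the grasp point.
Start: joints at [1.072, 0.259, 1.535, -0, 1.348, -0.203], TCP at [160.306, 526.125, 237.653] pointing down, gripper open.
Joint ranges: [-3.14, 3.14], [-0.91, 2.08], [0.19, 2.58], [-1.22, 4.36], [0.22, 2.71], [-3.12, 3.12]. Speed limits (rad/s): [2.57, 2.57, 3.14, 3.14, 3.14, 3.14].

## Interface

Orientations are given as a 3x3 rotation matrix whose columns are the frame's x, y, z axes.
In Python, from station import robot, camera, calibration gives the robot as it stands. The module is installed in compiled form; this text tells all that it offers.
- The arm moves only by the tool servo_tool, never from a script. Its argument "series" is one flat list of numbers, 4 for each row, row after row: the shift along the tool's x, y, z in units of 30 mm (1.0 is 30 mm), then the turn about the tool's z in units of 6 degrees (1.0 is 6 degrees). A call has exactly 10 rows; each row shifts and turns the commanded pose from where the row before left it, along the tool's axes as they then stand; what a row does not reach is not made up. A row lasts 1/12 s, in which the tool goes at most 41.7 mm and 7.16 degrees, less where a joint would pass 70% of its speed; a pose out of reach is approached as far as the arm can. A call with a number of a shift or a turn outside -1 to 1 is refused whole. A call with a gripper value outside its range is refused whole. "claw" is the closure, from -1 (fully open) to 1 (shut), set as the call begins (left out, the last holds). The fingers move at their own pace and stop on an object; "force" is the grip in N (left out, the last holds). Time passes only in rows, so rows that do not move let the fingers close, or fill a call up. It gives the time, the measured TCP pose, the force, the opening and the grip force at its end, in the units of the state.
- robot.observe(): the state, without advancing time (a new reading comes with each control period).
- camera(name): name is "scene" or "top" or "wrist"; returns the picture (420x560x3 uint8, blue, green, red); there is no depth.
- calibration(name): a dict with "fx", "fy", "cx", "cy" (pixels), "pose" (4x4, takes a point from camera to world coordinates). Camera axes: x right, y down, z forward; pixel columns grow to the right and rows downward; lengths in mm; the calibration is good to about 2 mm. A picture is of the moment at which its call begins: read the wrist's pose just before it. calibration takes no time and is no camera call; for the wrist camera it gives the pose at the moment of the call.
- robot.close_job(): hands the job in; it is judged then, once.
The state is a dict: "time": time; "qpos": joint angles; "dq": joint speeds; "joint_efforts": joint torques, N m; "eef_pos": TCP position; "tool_rot": TCP orientation; "force": force on the tool from outside, world axes, zero at the start; "moment": the same for the moment, N m; "finger_gap": finger opening in mm; "grip_force": force on a finger pad.
Only numpy, scipy, OpenCV 4.12 (cv2) and the standard library are available. Lean on these libraries where they do the work, as an engineer would, in place of code of your own. Each camera call takes 0.05 s, during which the arm holds its last target. There are 200 camera calls.

## Task

The four steel dies of the hand press have been stood in one another's wells in the row of beech blocks. Put every die into the well made for its foot (the smallest die in the smallest well, in the shallowest block front to back, and so on up to the biggest), upright and fully home so that the top of its foot is level with the block; the spare rubber pad is there to stand a die on meanwhile. Keep the dies upright all the time, never toppled.

Things in the scene. Friction and masses are not known exactly. Their poses are not given: they have to be found in the camera images.
- eyelet_die_mid (a point): the eyelet die: turned bare steel, the smallest, a slim stem with a thin pilot pin on top. 50 mm high in all: a round foot 24 mm in diameter and 11 mm high, above it a round stem 18 mm in diameter, straight from 11 to 41 mm above the underside, to be gripped. About 100 g. The point is at its centre, 25 mm above the underside; z is its axis, up. It belongs in eyelet_well.
- snap_die_mid (a point): the snap die: turned bare steel, a stem with a rounded dome top. 50 mm high in all: a round foot 36 mm in diameter and 11 mm high, above it a round stem 28 mm in diameter, straight from 11 to 41 mm above the underside, to be gripped. About 170 g. The point is at its centre, 25 mm above the underside; z is its axis, up. It belongs in snap_well.
- button_die_mid (a point): the button die: turned bare steel, a stout stem with a shallow cup in its top. 50 mm high in all: a round foot 60 mm in diameter and 11 mm high, above it a round stem 44 mm in diameter, straight from 11 to 49 mm above the underside, to be gripped. About 420 g. The point is at its centre, 25 mm above the underside; z is its axis, up. It belongs in button_well.
- wide_die_mid (a point): the wide die: turned bare steel, the biggest, a stout stem with a wider cup in its top. 50 mm high in all: a round foot 73 mm in diameter and 11 mm high, above it a round stem 54 mm in diameter, straight from 11 to 49 mm above the underside, to be gripped. About 600 g. The point is at its centre, 25 mm above the underside; z is its axis, up. It belongs in wide_well.
- eyelet_well (a point): the well for the eyelet die: a round recess 11 mm deep with a black funnel lining, 40 mm wide at the mouth and 34 mm at the floor, in a beech block 95 mm long along the row and 56 mm deep across it (bigger well, deeper block: told apart even while a die covers the well). The point is the centre of the well's floor, 9 mm above the bench; the block's top is 11 mm higher. z up, y along the row.
- snap_well (a point): the well for the snap die: a round recess 11 mm deep with a black funnel lining, 52 mm wide at the mouth and 46 mm at the floor, in a beech block 95 mm long along the row and 69 mm deep across it (bigger well, deeper block: told apart even while a die covers the well). The point is the centre of the well's floor, 9 mm above the bench; the block's top is 11 mm higher. z up, y along the row.
- button_well (a point): the well for the button die: a round recess 11 mm deep with a black funnel lining, 76 mm wide at the mouth and 70 mm at the floor, in a beech block 95 mm long along the row and 88 mm deep across it (bigger well, deeper block: told apart even while a die covers the well). The point is the centre of the well's floor, 9 mm above the bench; the block's top is 11 mm higher. z up, y along the row.
- wide_well (a point): the well for the wide die: a round recess 11 mm deep with a black funnel lining, 89 mm wide at the mouth and 83 mm at the floor, in a beech block 95 mm long along the row and 100 mm deep across it (bigger well, deeper block: told apart even while a die covers the well). The point is the centre of the well's floor, 9 mm above the bench; the block's top is 11 mm higher. z up, y along the row.
- spare_pad (a point): the fifth block of the row, 95 mm square, with no well: a flat black rubber pad 88 mm square, free at the start, where a die can stand meanwhile. The point is at the centre of the pad's upper face, about 20 mm above the bench, level with the tops of the other blocks; z up, its y axis runs along the row.
Mind the look-alikes: they are no part of the job. Leave any green look-alike of the part that bears wide_die_mid alone. What is shaped like the part that bears eyelet_well but purple is not meant.

How it is judged:
By the outcome, as a careful person would: the job done as asked, in the order asked, and still so for the second after the job is handed in, with the robot touching nothing.
It also fails if it takes over 120 s, if anything falls off the work surface, if the arm or the gripper's body presses on something with over 40 N, if the wrist force passes 120 N, or if a joint passes its speed limit or range.

## Working session

There is one attempt and no reset: what is moved stays moved. The work goes in short steps, Python scripts to look and compute and a tool call to move; the robot and the scene stay as the last step left them, time stands still between calls to the robot, and variables do not carry over. Pictures are saved under pics/ and viewed, at most 14 in all, crops included, and the job is handed in when it is done.

Besides the shell and the picture viewer there is one more tool, called after "Call:" by a JSON object that holds its "method" and its "body", one argument or row to a line. servo_tool: Moves the arm, as the interface text tells. Shifts and turns lie within -1 to 1; 1 stands for 30 mm of shift or 6 degrees of turn. Its arguments: {"type":"object","properties":{"series":{"type":"array","items":{"type":"number","minimum":-1,"maximum":1}},"claw":{"type":"number"},"force":{"type":"number"}},"required":["series"]}

```bash
mkdir -p pics; python3 - <<'E'
from station import robot,camera,calibration
import cv2,numpy as np
for n in("scene","top"):
    im=camera(n);cv2.imwrite(f"pics/{n}0.png",im);c=calibration(n);print(n,c["fx"],c["cx"],c["cy"],np.round(c["pose"],3).tolist())
s=robot.observe();print(s["eef_pos"],np.round(s["tool_rot"],3).tolist(),s["finger_gap"])
E
```

```text
scene 453.03863004069495 275.13630701477496 205.63671898311807 [[0.776, -0.424, 0.467, -167.843], [-0.631, -0.536, 0.561, -503.549], [0.012, -0.73, -0.683, 881.581], [0.0, 0.0, 0.0, 1.0]]
top 406.9951348019563 277.71818646092237 214.3392070333917 [[-0.018, -0.988, 0.152, 263.193], [-1.0, 0.019, 0.007, 171.772], [-0.009, -0.152, -0.988, 961.485], [0.0, 0.0, 0.0, 1.0]]
[160.09838877 525.69407663 236.88008451] [[-0.957, 0.292, -0.001], [0.292, 0.957, -0.002], [0.0, -0.002, -1.0]] 92.95277111059018
```

View pics/top0.png

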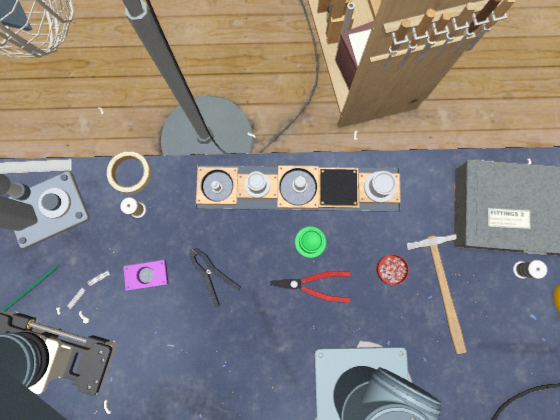

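View pics/scene0.png

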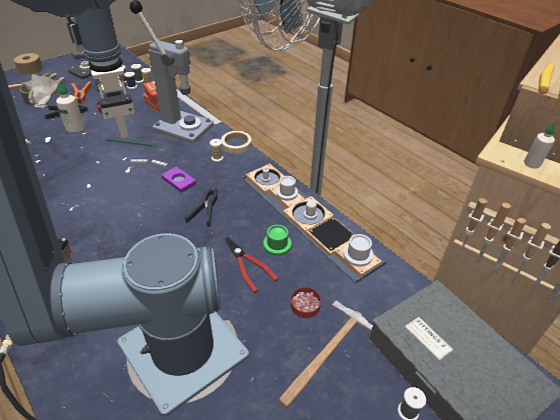

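```bash
cat > h.py <<'E'
from station import robot,camera,calibration
import cv2,numpy as np
def ray(n,u,v,c=None):
    c=c or calibration(n);P=np.array(c["pose"]);d=P[:3,:3]@np.array([(u-c["cx"])/c["fx"],(v-c["cy"])/c["fy"],1]);return P[:3,3],d
def onz(n,u,v,z,c=None):
    o,d=ray(n,u,v,c);return o+d*(z-o[2])/d[2]
def tri(a,b):
    (o1,d1),(o2,d2)=a,b;t=np.linalg.lstsq(np.c_[d1,-d2],o2-o1,rcond=None)[0]
    p,q=o1+t[0]*d1,o2+t[1]*d2;return (p+q)/2,np.linalg.norm(p-q)
E
python3 - <<'E'
import cv2,numpy as np
t=cv2.imread("pics/top0.png")[155:220,185:410];s=cv2.imread("pics/scene0.png")[155:285,235:390]
t=cv2.resize(t,None,fx=3.5,fy=3.5,interpolation=cv2.INTER_CUBIC);s=cv2.resize(s,None,fx=2.8,fy=2.8,interpolation=cv2.INTER_CUBIC)
W=np.zeros((t.shape[0]+s.shape[0],800,3),np.uint8);W[:t.shape[0],:t.shape[1]]=t;W[t.shape[0]:,:s.shape[1]]=s
print(W.shape,t.shape);cv2.imwrite("pics/crop.png",W)
E
```

```text
(592, 800, 3) (228, 788, 3)
```

View pics/crop.png

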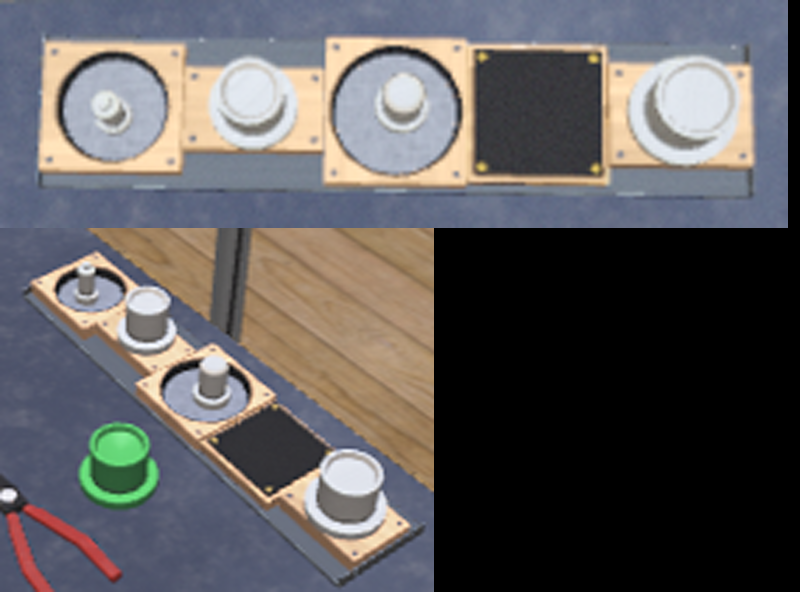

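```bash
cat > m.py <<'E'
from h import *
T=lambda u,v:(u/3.5+185-.36,v/3.5+155-.36)
S=lambda u,v:(u/2.8+235-.3,(v-228)/2.8+155-.3)
print("blocks z20");
for n,p in dict(B1=(112,106),B2=(254,109),B3=(396,112),pad=(538,114),B5=(681,115)).items(): print(n,onz("top",*T(*p),20).round(1))
for n,a,b in [("eye foot",(116,114),(87,297)),("eye top",(103,100),(87,267)),("but foot",(253,108),(147,332)),("but top",(251,88),(149,297)),("snap foot",(401,107),(212,392)),("snap top",(404,92),(214,362)),("wide foot",(684,110),(347,503)),("wide top",(697,97),(351,470)),
  ("B1 cornL",(38,170),(30,286)),("B5 cornR nr",(752,168),(362,562)),("pad cornr",(466,186),(203,440)),("pad far",(606,45),(330,455))]:
    p,e=tri(ray("top",*T(*a)),ray("scene",*S(*b)));print(n,p.round(1),round(e,1))
o,d1=ray("top",137,5);_,d2=ray("top",205,138);n=np.cross(d1,d2)
for px in((322,100),(317,160)):
    oo,d=ray("scene",*px);t=n@(o-oo)/(n@d);print("pole",oo+t*d)
E
python3 m.py; python3 - <<'E'
from h import *
cv2.imwrite("pics/w0.png",camera("wrist"));c=calibration("wrist");print(c["fx"],np.round(c["pose"],3).tolist());s=robot.observe();print(s["eef_pos"],s["time"])
E
```

```text
blocks z20
B1 [481.5 321.5  20. ]
B2 [477.5 225.3  20. ]
B3 [473.5 129.4  20. ]
pad [470.1  33.7  20. ]
B5 [467.5 -62.5  20. ]
eye foot [478.5 320.4   9.2] 0.3
eye top [479.8 322.7  48. ] 1.3
but foot [478.8 224.7  24.7] 4.0
but top [480.4 223.8  71.2] 1.7
snap foot [479.3 124.9  14.9] 2.9
snap top [479.5 125.   55. ] 1.4
wide foot [470.1 -63.6  26.1] 1.3
wide top [468.9 -61.6  68.7] 1.0
B1 cornL [440.9 373.1   9.5] 1.2
B5 cornR nr [ 434.4 -111.6   16.7] 8.5
pad cornr [425.4  81.5  16.7] 7.1
pad far [512.6 -11.4  19. ] 10.9
pole [847.20786495 472.76906515  76.9320735 ]
pole [ 861.67058418  483.60653812 -196.98741846]
361.4386949563985 [[0.292, 0.924, 0.248, 90.315], [0.957, -0.281, -0.077, 547.381], [-0.002, 0.26, -0.966, 385.449], [0.0, 0.0, 0.0, 1.0]]
[160.08821854 525.75835139 236.98920049] 0.15
```

View pics/w0.png

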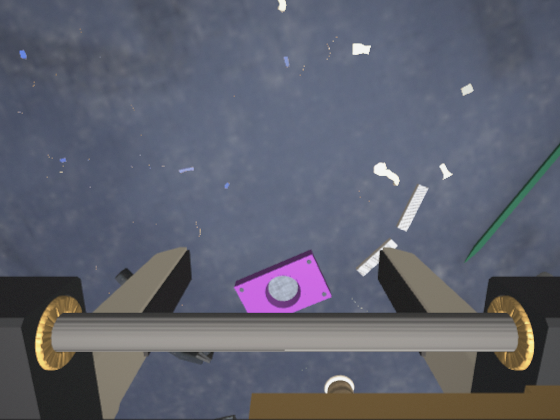

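Call:
{"method": "servo_tool", "body": {
  "series": [-1,0.5,0,1,-1,0.5,0,1,-1,0.5,0,1,-1,0.5,0,1,-1,0.5,0,1,-1,0.5,0,1,-1,0.5,0,1,-1,0.5,0,1,-1,0.5,0,1,-1,0.5,0,1],
  "claw": -1,
  "force": 25
}}

```text
time: 0.98
eef_pos: [467.5, 429.5, 236.9]
tool_rot: [[-0.221, 0.975, -0.001], [0.975, 0.221, -0.0], [-0.0, -0.001, -1.0]]
force: [0.5, 0.5, -0.5]
finger_gap: 93.0
grip_force: 0.0
```

Call:
{"method": "servo_tool", "body": {
  "series": [0,0,0,0.71,0,0,0,0.71,0,0,0,0.71,-0.9,0.07,0.33,0,-0.9,0.07,0.33,0,-0.9,0.07,0.33,0,-0.9,0.07,0.33,0,-0.9,0.07,0.33,0,-0.7,0.07,0.33,0,0,0,0,0]
}}

```text
time: 1.82
eef_pos: [478.4, 270.7, 176.0]
tool_rot: [[-0.002, 1.0, -0.004], [1.0, 0.002, -0.003], [-0.003, -0.004, -1.0]]
force: [0.4, 0.6, -1.3]
finger_gap: 93.4
grip_force: 0.0
```

```bash
python3 - <<'E'
from h import *
c=calibration("wrist");s=robot.observe();im=camera("wrist");cv2.imwrite("pics/w1.png",im);np.save("pics/w1c.npy",c["pose"]);print(s["eef_pos"],np.round(c["pose"],3).tolist(),c["cx"],c["cy"])
E
```

```text
[478.42245191 270.6586476  175.99127106] [[1.0, 0.003, -0.003, 477.836], [0.002, -0.965, -0.263, 343.49], [-0.004, 0.263, -0.965, 324.173], [0.0, 0.0, 0.0, 1.0]] 284.1964735948534 211.15857352198768
```

View pics/w1.png

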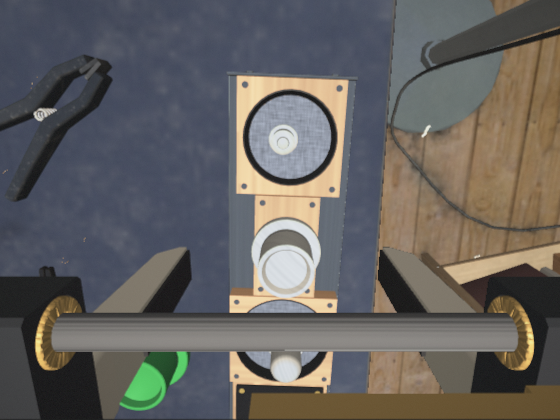

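```bash
python3 - <<'E'
from h import *
c=calibration("wrist");im=cv2.imread("pics/w1.png")
print("B1 corners c",onz("wrist",290.5,136,20,c));
for p in((237,76),(348,80),(340,196),(236,193)):print(onz("wrist",*p,20,c).round(1))
print("well B1",onz("wrist",290,138,20,c).round(1))
print("eye foot",onz("wrist",284,139,20,c).round(1),"pin",onz("wrist",283,142,59,c).round(1))
print("but top",onz("wrist",287,268,70,c).round(1),"foot",onz("wrist",286,250,31,c).round(1))
print("B2 corners");[print(onz("wrist",*p,20,c).round(1)) for p in((255,196),(321,197),(321,290),(252,289))]
big=cv2.resize(im[60:310,215:365],None,fx=2.4*1,fy=2.4);cv2.imwrite("pics/w1b.png",big)
g=cv2.cvtColor(im,cv2.COLOR_BGR2GRAY)
for r,a in((15,(254,110,314,170)),(28,(240,225,335,310))):
    x0,y0,x1,y1=a;h=cv2.HoughCircles(cv2.resize(g[y0:y1,x0:x1],None,fx=3,fy=3),cv2.HOUGH_GRADIENT,1,10,param1=100,param2=25,minRadius=15,maxRadius=140)
    if h is not None:print([(round(q[0]/3+x0-.3,1),round(q[1]/3+y0-.3,1),round(q[2]/3,1)) for q in h[0]][:6])
E
```

```text
B1 corners c [482.58792839 327.03863908  20.        ]
[439.8 373.8  20. ]
[528.1 370.9  20. ]
[525.7 276.2  20. ]
[435.8 278.6  20. ]
well B1 [482.2 325.4  20. ]
eye foot [477.2 324.6  20. ] pin [476.6 325.1  59. ]
but top [479.8 231.   70. ] foot [479.1 230.5  31. ]
B2 corners
[452.2 276.   20. ]
[509.3 275.3  20. ]
[511.8 186.6  20. ]
[447.7 187.4  20. ]
[(np.float32(282.9), np.float32(138.9), np.float32(14.4)), (np.float32(282.5), np.float32(142.9), np.float32(5.2)), (np.float32(286.2), np.float32(137.5), np.float32(11.2)), (np.float32(282.5), np.float32(146.5), np.float32(8.0)), (np.float32(278.9), np.float32(141.9), np.float32(9.7)), (np.float32(285.9), np.float32(142.5), np.float32(10.3))]
[(np.float32(285.5), np.float32(273.5), np.float32(29.3)), (np.float32(285.5), np.float32(253.2), np.float32(34.6)), (np.float32(285.5), np.float32(276.9), np.float32(32.3)), (np.float32(285.9), np.float32(268.9), np.float32(25.1)), (np.float32(291.2), np.float32(251.5), np.float32(29.3)), (np.float32(288.2), np.float32(271.5), np.float32(21.7))]
```

View pics/w1b.png

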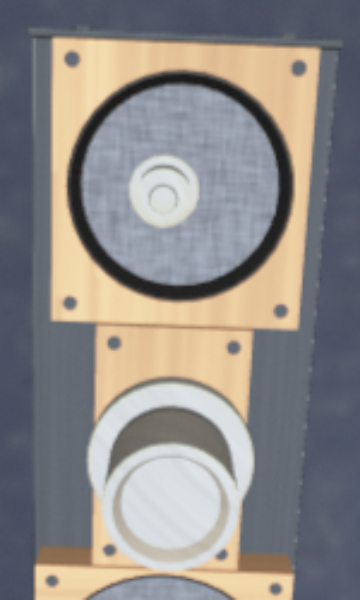

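Call:
{"method": "servo_tool", "body": {
  "series": [0.45,-0.01,0.5,0,0.45,-0.01,0.5,0,0.45,-0.01,0.5,0,0.45,-0.01,0.5,0,0,0,0.5,0,0,0,0.37,0,0,0,0,0,0,0,0,0,0,0,0,0,0,0,0,0]
}}

```text
time: 2.7
eef_pos: [478.8, 328.7, 93.4]
tool_rot: [[-0.004, 1.0, 0.002], [1.0, 0.004, 0.001], [0.001, 0.002, -1.0]]
force: [-0.5, 1.0, 0.6]
finger_gap: 93.1
grip_force: 0.0
```

```bash
python3 - <<'E'
from h import *
c=calibration("wrist");s=robot.observe();im=camera("wrist");print(s["eef_pos"]);np.savez("pics/w2.npz",pose=c["pose"])
cv2.imwrite("pics/w2.png",im)
P=np.array(c["pose"])
def proj(p):
    q=P[:3,:3].T@(np.array(p)-P[:3,3]);return q[0]/q[2]*c["fx"]+c["cx"],q[1]/q[2]*c["fy"]+c["cy"]
print(proj((477.2,324.6,20)),proj((476.6,325.1,59)))
E
```

```text
[478.82240245 328.67685819  93.36301805]
(np.float64(283.06615475749686), np.float64(236.12876607194596)) (np.float64(281.9032715273285), np.float64(258.6852416088963))
```

View pics/w2.png

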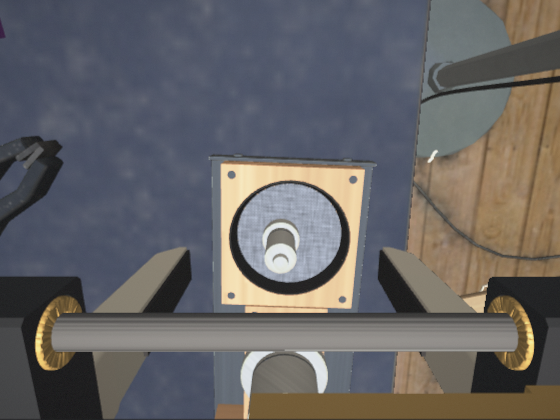

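Call:
{"method": "servo_tool", "body": {
  "series": [-0.07,-0.04,0,0,-0.07,-0.04,0,0,0,0,0.4,0,0,0,0.4,0,0,0,0.4,0,0,0,0.3,0,0,0,0.15,0,0,0,0,0,0,0,0,0,0,0,0,0]
}}

```text
time: 3.58
eef_pos: [476.1, 324.4, 43.3]
tool_rot: [[-0.005, 1.0, 0.001], [1.0, 0.005, 0.0], [0.0, 0.001, -1.0]]
force: [0.2, -0.6, -0.0]
finger_gap: 93.0
grip_force: 0.0
```

Call:
{"method": "servo_tool", "body": {
  "series": [0,0,0,0,0,0,0,0,0,0,0,0,0,0,0,0,0,0,0,0,0,0,0,0,0,0,0,0,0,0,0,0,0,0,0,0,0,0,0,0],
  "claw": 1,
  "force": 25
}}

```text
time: 4.42
eef_pos: [475.6, 324.2, 42.6]
tool_rot: [[-0.005, 1.0, -0.0], [1.0, 0.005, -0.0], [-0.0, -0.0, -1.0]]
force: [-0.5, 0.6, 1.2]
finger_gap: 31.0
grip_force: 0.0
```

Call:
{"method": "servo_tool", "body": {
  "series": [0,0,0,0,0,0,0,0,0,0,0,0,0,0,0,0,0,0,-0.6,0,0,0,-0.9,0,0,0,-0.9,0,0,0,-0.6,0,0,0,0,0,0,0,0,0]
}}

```text
time: 5.25
eef_pos: [476.0, 324.4, 133.3]
tool_rot: [[-0.005, 1.0, 0.002], [1.0, 0.005, 0.001], [0.001, 0.002, -1.0]]
force: [0.0, -0.2, -1.5]
finger_gap: 17.4
grip_force: 25.0
```

Call:
{"method": "servo_tool", "body": {
  "series": [-0.9,-0.02,0,0,-1,-0.02,0,0,-1,-0.02,0,0,-1,-0.02,0,0,-1,-0.02,0,0,-1,-0.02,0,0,-1,-0.02,0,0,-1,-0.02,0,0,-1,-0.02,0,0,-0.7,-0.02,0,0]
}}

```text
time: 6.08
eef_pos: [469.4, 34.2, 130.7]
tool_rot: [[-0.004, 1.0, -0.004], [1.0, 0.004, -0.0], [-0.0, -0.004, -1.0]]
force: [0.4, -0.0, -1.8]
finger_gap: 17.3
grip_force: 25.0
```

```bash
python3 - <<'E'
from h import *
im0=camera("wrist");c=calibration("wrist");s=robot.observe();im=camera("wrist");print(s["eef_pos"],s["time"]);np.savez("pics/w3.npz",pose=c["pose"])
cv2.imwrite("pics/w3.png",im)
E
```

```text
[469.78796484  31.66296415 130.75328517] 6.1333
```

View pics/w3.png

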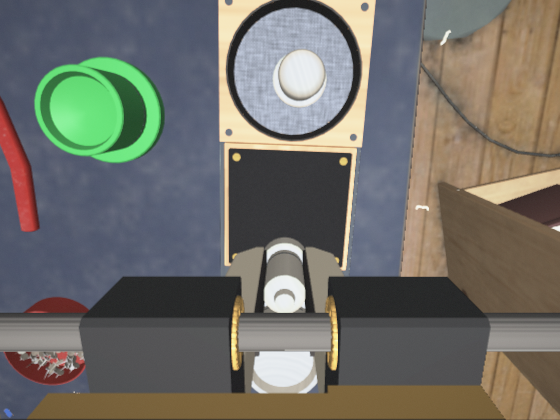

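```bash
python3 - <<'E'
from h import *
c=calibration("wrist");c["pose"]=np.load("pics/w3.npz")["pose"]
f=lambda u,v,z:onz("wrist",u,v,z,c).round(1)
print("pad",[f(*p,20) for p in((223,143),(357,146),(350,268),(225,268))])
print("B3 well",f(294,68,20),"B3 corners bottom",f(220,143,20),f(361,147,20),"snap foot",f(299,79,20),"dome",f(303,73,57))
print(robot.observe()["eef_pos"])
E
```

```text
pad [array([425. ,  83.7,  20. ]), array([519.8,  82. ,  20. ]), array([519.5, -11.5,  20. ]), array([422.6, -11.9,  20. ])]
B3 well [474.7 133.5  20. ] B3 corners bottom [422.9  83.7  20. ] [522.6  81.3  20. ] snap foot [478.1 126.5  20. ] dome [479.1 126.6  57. ]
[469.82593365  33.63614229 130.83127407]
```

Call:
{"method": "servo_tool", "body": {
  "series": [0.05,0.03,0.5,0,0,0,0.6,0,0,0,0.6,0,0,0,0.45,0,0,0,0.2,0,0,0,0.12,0,0,0,0.03,0,0,0,0.03,0,0,0,0,0,0,0,0,0]
}}

```text
time: 7.02
eef_pos: [472.4, 37.7, 57.4]
tool_rot: [[-0.005, 1.0, 0.001], [1.0, 0.005, -0.0], [-0.0, 0.001, -1.0]]
force: [-0.1, 0.1, -1.5]
finger_gap: 17.3
grip_force: 25.0
```

Call:
{"method": "servo_tool", "body": {
  "series": [0,0,0.05,0,0,0,0.04,0,0,0,0.03,0,0,0,0,0,0,0,0,0,0,0,0,0,0,0,0,0,0,0,0,0,0,0,0,0,0,0,0,0]
}}

```text
time: 7.85
eef_pos: [472.1, 37.7, 53.6]
tool_rot: [[-0.005, 1.0, 0.001], [1.0, 0.005, -0.0], [-0.0, 0.001, -1.0]]
force: [-0.9, 0.3, 5.1]
finger_gap: 17.4
grip_force: 25.0
```

Call:
{"method": "servo_tool", "body": {
  "series": [0,0,0,0,0,0,0,0,0,0,0,0,0,0,-0.5,0,0,0,-0.8,0,0,0,-0.8,0,0.4,0,-0.3,0,0.8,0,0,0,1,0.05,0,0,1,0.05,0,0],
  "claw": -1
}}

```text
time: 8.68
eef_pos: [474.6, 134.3, 125.4]
tool_rot: [[-0.003, 1.0, 0.001], [1.0, 0.003, -0.0], [-0.0, 0.001, -1.0]]
force: [0.3, -0.2, -1.0]
finger_gap: 79.8
grip_force: 0.0
```

Call:
{"method": "servo_tool", "body": {
  "series": [1,0.05,0,0,1,0.05,0,0,0.8,0,0,0,0.3,0,0,0,0,0,0,0,0,0,0,0,0,0,0,0,0,0,0,0,0,0,0,0,0,0,0,0]
}}

```text
time: 9.52
eef_pos: [477.2, 225.8, 125.2]
tool_rot: [[-0.003, 1.0, 0.0], [1.0, 0.003, -0.0], [-0.0, 0.0, -1.0]]
force: [-0.5, -0.1, 1.0]
finger_gap: 92.9
grip_force: 0.0
```

```bash
python3 - <<'E'
from h import *
s=robot.observe();c=calibration("wrist");im=camera("wrist");print(s["eef_pos"],s["time"]);np.savez("pics/w4.npz",pose=c["pose"])
cv2.imwrite("pics/w4.png",im)
E
```

```text
[477.17245269 225.80260719 125.22414551] 9.5167
```

View pics/w4.png

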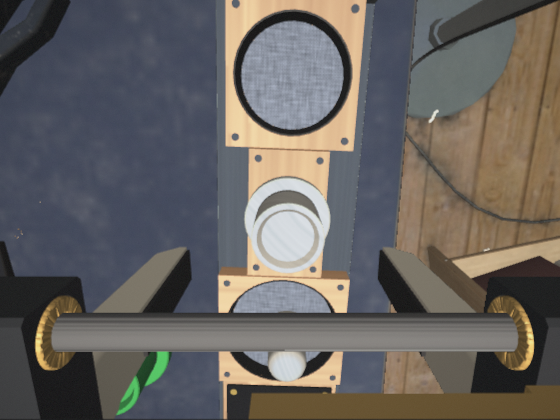

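```bash
python3 - <<'E'
from h import *
c=calibration("wrist");c["pose"]=np.load("pics/w4.npz")["pose"];c1=dict(c);c1["pose"]=np.load("pics/w1c.npy")
f=lambda u,v,z:onz("wrist",u,v,z,c).round(1)
print("B1 well",f(292.5,72.5,20),"B1 bottom corners",f(226,148,20),f(354,152,20),"foot",f(287.5,219,31),"top",f(288,237,70))
print("B2",f(250,150,20),f(329,152,20),f(322,276,20),f(247,274,20))
print("tri top",tri(ray("wrist",288,237,c),ray("wrist",287,268,c1)),"tri B1 well",tri(ray("wrist",292.5,72.5,c),ray("wrist",290,138,c1)))
E
```

```text
B1 well [481.3 324.4  20. ] B1 bottom corners [435.6 275.1  20. ] [524.6 272.6  20. ] foot [478.5 227.1  31. ] top [478.4 227.4  70. ]
B2 [452.3 273.8  20. ] [507.2 272.6  20. ] [505.2 178.6  20. ] [448.  180.1  20. ]
tri top (array([478.96441659, 220.6493434 ,  50.71451022]), np.float64(0.6072649205935627)) tri B1 well (array([481.27775152, 323.68747357,  27.07409351]), np.float64(0.20008284795079284))
```

Call:
{"method": "servo_tool", "body": {
  "series": [0.05,0.04,0.4,0,0,0,0.6,0,0,0,0.6,0,0,0,0.5,0,0,0,0.27,0,0,0,0,0,0,0,0,0,0,0,0,0,0,0,0,0,0,0,0,0]
}}

```text
time: 10.4
eef_pos: [478.8, 228.4, 55.0]
tool_rot: [[-0.005, 1.0, 0.002], [1.0, 0.005, 0.0], [0.0, 0.002, -1.0]]
force: [0.6, 0.3, 0.3]
finger_gap: 92.9
grip_force: 0.0
```

Call:
{"method": "servo_tool", "body": {
  "series": [0,0,0,0,0,0,0,0,0,0,0,0,0,0,0,0,0,0,0,0,0,0,0,0,0,0,0,0,0,0,0,0,0,0,0,0,0,0,0,0],
  "claw": 1,
  "force": 45
}}

```text
time: 11.23
eef_pos: [478.4, 228.3, 54.1]
tool_rot: [[-0.005, 1.0, 0.0], [1.0, 0.005, 0.0], [0.0, 0.0, -1.0]]
force: [0.5, -0.6, -1.2]
finger_gap: 43.7
grip_force: 45.0
```

Call:
{"method": "servo_tool", "body": {
  "series": [0,0,-0.4,0,0,0,-0.6,0,0,0,-0.3,0,0.6,0.03,0,0,0.9,0.03,0,0,0.9,0.03,0,0,0.6,0.03,0,0,0.23,0,0,0,0,0,0,0,0,0,0,0]
}}

```text
time: 12.07
eef_pos: [480.6, 324.7, 92.3]
tool_rot: [[-0.006, 1.0, -0.001], [1.0, 0.006, -0.001], [-0.001, -0.001, -1.0]]
force: [0.9, -0.9, -4.5]
finger_gap: 43.9
grip_force: 45.0
```

```bash
python3 - <<'E'
from h import *
s=robot.observe();c=calibration("wrist");im=camera("wrist");print(s["eef_pos"],s["force"],s["finger_gap"]);np.savez("pics/w5.npz",pose=c["pose"])
cv2.imwrite("pics/w5.png",im)
E
```

```text
[480.59432083 324.67596347  92.33051121] [ 0.89604919 -0.87342022 -4.46760682] 43.85392692434959
```

View pics/w5.png

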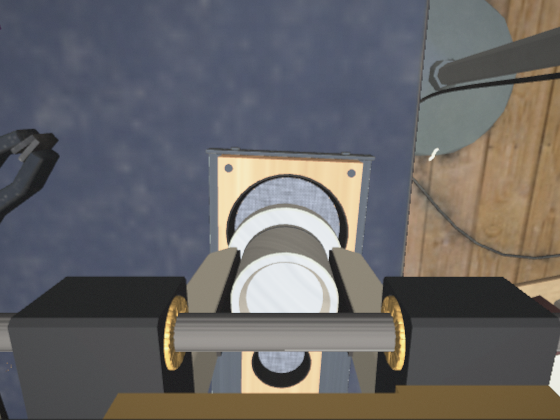

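Call:
{"method": "servo_tool", "body": {
  "series": [0,0.02,0.3,0,0,0,0.4,0,0,0,0.4,0,0,0,0.25,0,0,0,0.15,0,0,0,0.06,0,0,0,0.03,0,0,0,0,0,0,0,0,0,0,0,0,0]
}}

```text
time: 12.95
eef_pos: [482.3, 325.3, 45.9]
tool_rot: [[-0.005, 1.0, 0.001], [1.0, 0.005, 0.0], [0.0, 0.001, -1.0]]
force: [0.4, -0.7, -4.7]
finger_gap: 43.6
grip_force: 45.0
```

Call:
{"method": "servo_tool", "body": {
  "series": [0,0,0.04,0,0,0,0.04,0,0,0,0.03,0,0,0,0,0,0,0,0,0,0,0,0,0,0,0,0,0,0,0,0,0,0,0,0,0,0,0,0,0]
}}

```text
time: 13.78
eef_pos: [482.2, 325.3, 43.0]
tool_rot: [[-0.005, 1.0, 0.001], [1.0, 0.005, 0.0], [0.0, 0.001, -1.0]]
force: [-2.1, -1.4, 6.0]
finger_gap: 43.3
grip_force: 45.0
```

Call:
{"method": "servo_tool", "body": {
  "series": [0,0,0,0,0,0,0,0,0,0,0,0,0,0,-0.5,0,0,0,-0.9,0,0,0,-0.9,0,0,0,-0.5,0,-0.6,0,0,0,-1,-0.05,0,0,-1,-0.05,0,0],
  "claw": -1
}}

```text
time: 14.62
eef_pos: [479.5, 247.0, 126.4]
tool_rot: [[-0.007, 1.0, 0.002], [1.0, 0.007, 0.0], [0.0, 0.002, -1.0]]
force: [0.2, -0.2, -0.2]
finger_gap: 93.0
grip_force: 0.0
```

Call:
{"method": "servo_tool", "body": {
  "series": [-1,-0.05,0,0,-1,-0.05,0,0,-1,-0.05,0,0,-1,-0.05,0,0,-1,-0.05,0,0,-1,-0.03,0,0,-0.7,0,0,0,-0.3,0,0,0,0,0,0,0,0,0,0,0]
}}

```text
time: 15.45
eef_pos: [472.0, 37.4, 126.1]
tool_rot: [[-0.003, 1.0, 0.0], [1.0, 0.003, 0.001], [0.001, 0.0, -1.0]]
force: [0.1, 1.0, 0.1]
finger_gap: 92.8
grip_force: 0.0
```

```bash
python3 - <<'E'
from h import *
s=robot.observe();c=calibration("wrist");im=camera("wrist");print(s["eef_pos"],s["time"],np.round(s["tool_rot"],3).tolist());np.savez("pics/w6.npz",pose=c["pose"])
cv2.imwrite("pics/w6.png",im)
E
```

```text
[472.01076674  37.36101052 126.05349277] 15.45 [[-0.003, 1.0, 0.0], [1.0, 0.003, 0.001], [0.001, 0.0, -1.0]]
```

View pics/w6.png

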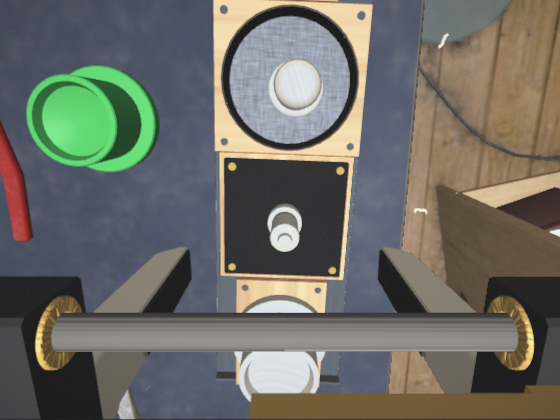

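Call:
{"method": "servo_tool", "body": {
  "series": [0,0,0.4,0,0,0,0.6,0,0,0,0.6,0,0,0,0.5,0,0,0,0.27,0,0,0,0,0,0,0,0,0,0,0,0,0,0,0,0,0,0,0,0,0]
}}

```text
time: 16.33
eef_pos: [472.5, 37.1, 55.8]
tool_rot: [[-0.005, 1.0, 0.002], [1.0, 0.005, -0.0], [-0.0, 0.002, -1.0]]
force: [0.9, -0.2, -0.1]
finger_gap: 92.8
grip_force: 0.0
```

Call:
{"method": "servo_tool", "body": {
  "series": [0,0,0,0,0,0,0,0,0,0,0,0,0,0,0,0,0,0,0,0,0,0,0,0,0,0,0,0,0,0,0,0,0,0,0,0,0,0,0,0],
  "claw": 1,
  "force": 25
}}

```text
time: 17.17
eef_pos: [471.9, 37.1, 54.9]
tool_rot: [[-0.005, 1.0, -0.0], [1.0, 0.005, 0.0], [0.0, -0.0, -1.0]]
force: [0.0, -0.7, -0.6]
finger_gap: 30.8
grip_force: 0.0
```

Call:
{"method": "servo_tool", "body": {
  "series": [0,0,0,0,0,0,0,0,0,0,0,0,0,0,0,0,0,0,-0.6,0,0,0,-0.8,0,0,0,-0.6,0,0,0,0,0,0,0,0,0,0,0,0,0]
}}

```text
time: 18.0
eef_pos: [471.2, 37.2, 114.1]
tool_rot: [[-0.005, 1.0, -0.001], [1.0, 0.005, 0.0], [0.0, -0.001, -1.0]]
force: [-0.5, -0.4, -2.0]
finger_gap: 17.4
grip_force: 25.0
```

Call:
{"method": "servo_tool", "body": {
  "series": [0.5,0.03,0,0,0.9,0.03,0,0,1,0.03,0,0,1,0.03,0,0,1,0.03,0,0,1,0.03,0,0,0.7,0.03,0,0,0.24,0.04,0,0,0,0,0,0,0,0,0,0]
}}

```text
time: 18.83
eef_pos: [477.7, 226.9, 113.7]
tool_rot: [[-0.006, 1.0, -0.002], [1.0, 0.006, -0.001], [-0.001, -0.002, -1.0]]
force: [-0.0, 0.8, -1.0]
finger_gap: 17.4
grip_force: 25.0
```

```bash
python3 - <<'E'
from h import *
s=robot.observe();c=calibration("wrist");im=camera("wrist");print(s["eef_pos"],s["time"],np.round(s["tool_rot"],3).tolist());np.savez("pics/w7.npz",pose=c["pose"])
cv2.imwrite("pics/w7.png",im);cv2.imwrite("pics/w7c.png",cv2.resize(im[50:330,190:390],None,fx=2,fy=2))
E
```

```text
[477.69951517 226.85346163 113.73078863] 18.8333 [[-0.006, 1.0, -0.002], [1.0, 0.006, -0.001], [-0.001, -0.002, -1.0]]
```

View pics/w7c.png

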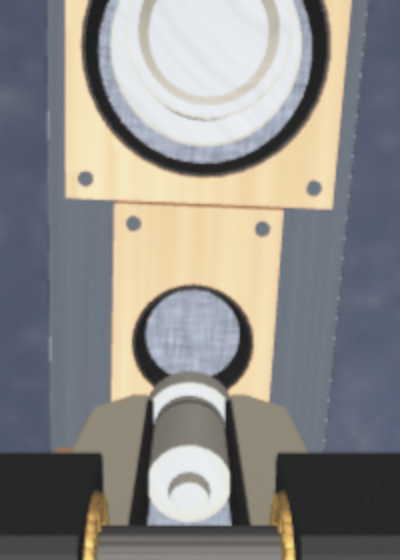

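```bash
python3 - <<'E'
from h import *
c=calibration("wrist");c["pose"]=np.load("pics/w7.npz")["pose"]
f=lambda u,v,z:onz("wrist",u,v,z,c).round(1)
print("mouth top",f(286.7,192.5,20),"L/R",f(257.5,221,20),f(316,221,20),"floor top",f(287,196.5+0,9),"B1/B2 edge",f(287,152,20),"B1 ring bottom",f(293,137,20))
print("die pin",f(284.5,296,70+59.5-.5),"die foot upper back edge",f(286,236.5,90))
E
```

```text
mouth top [478.1 247.1  20. ] L/R [457.8 226.6  20. ] [498.7 226.9  20. ] floor top [478.4 241.8   9. ] B1/B2 edge [478.1 274.6  20. ] B1 ring bottom [481.9 284.4  20. ]
die pin [476.8 227.6 129. ] die foot upper back edge [477.5 239.6  90. ]
```

Call:
{"method": "servo_tool", "body": {
  "series": [0,0.02,0.4,0,0,0,0.6,0,0,0,0.5,0,0,0,0.35,0,0,0,0.2,0,0,0,0.1,0,0,0,0.05,0,0,0,0,0,0,0,0,0,0,0,0,0]
}}

```text
time: 19.72
eef_pos: [479.6, 227.5, 49.6]
tool_rot: [[-0.005, 1.0, 0.001], [1.0, 0.005, 0.0], [0.0, 0.001, -1.0]]
force: [0.4, 0.3, -0.8]
finger_gap: 17.3
grip_force: 25.0
```

Call:
{"method": "servo_tool", "body": {
  "series": [0,0,0.04,0,0,0,0.04,0,0,0,0.03,0,0,0,0,0,0,0,0,0,0,0,0,0,0,0,0,0,0,0,0,0,0,0,0,0,0,0,0,0]
}}

```text
time: 20.55
eef_pos: [479.1, 227.4, 45.7]
tool_rot: [[-0.005, 1.0, 0.0], [1.0, 0.005, 0.0], [0.0, 0.0, -1.0]]
force: [0.1, 0.8, -1.2]
finger_gap: 16.9
grip_force: 25.0
```

Call:
{"method": "servo_tool", "body": {
  "series": [0,0,0.03,0,0,0,0.03,0,0,0,0.03,0,0,0,0,0,0,0,0,0,0,0,0,0,0,0,0,0,0,0,0,0,0,0,0,0,0,0,0,0]
}}

```text
time: 21.38
eef_pos: [479.2, 227.4, 43.9]
tool_rot: [[-0.005, 1.0, 0.001], [1.0, 0.005, 0.0], [0.0, 0.001, -1.0]]
force: [-1.7, -1.1, 8.2]
finger_gap: 17.5
grip_force: 25.0
```

Call:
{"method": "servo_tool", "body": {
  "series": [0,0,0,0,0,0,0,0,0,0,0,0,0,0,-0.5,0,0,0,-0.8,0,0,0,-0.7,0,0,0,-0.3,0,-0.5,-0.05,0,0,-0.9,0,0,0,-0.9,0,0,0],
  "claw": -1
}}

```text
time: 22.22
eef_pos: [477.6, 158.2, 111.7]
tool_rot: [[-0.007, 1.0, 0.0], [1.0, 0.007, 0.0], [0.0, 0.0, -1.0]]
force: [0.9, 0.6, -0.4]
finger_gap: 79.6
grip_force: 0.0
```

Call:
{"method": "servo_tool", "body": {
  "series": [-0.7,0,0,0,-0.36,0,0,0,0,0,0,0,0,0,0,0,0,0,0,0,0,0,0,0,0,0,0,0,0,0,0,0,0,0,0,0,0,0,0,0]
}}

```text
time: 23.05
eef_pos: [478.0, 126.9, 111.9]
tool_rot: [[-0.005, 1.0, -0.0], [1.0, 0.005, 0.0], [0.0, -0.0, -1.0]]
force: [0.8, -0.0, -0.6]
finger_gap: 92.8
grip_force: 0.0
```

```bash
python3 - <<'E'
from h import *
s=robot.observe();c=calibration("wrist");im=camera("wrist");print(s["eef_pos"],s["time"]);np.savez("pics/w8.npz",pose=c["pose"])
cv2.imwrite("pics/w8.png",im)
E
```

```text
[477.9974564  126.8992616  111.91831502] 23.05
```

View pics/w8.png

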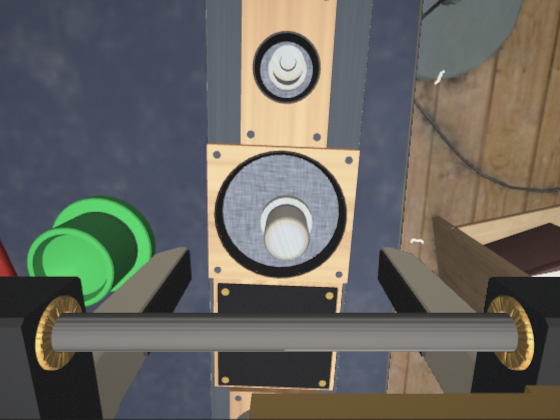

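```bash
python3 - <<'E'
from h import *
c=calibration("wrist");c["pose"]=np.load("pics/w8.npz")["pose"]
f=lambda u,v,z:onz("wrist",u,v,z,c).round(1)
print("foot",f(286.5,219,20),"dome",f(287,239,57),"well",f(281,213,20), "corn",[f(*p,20) for p in((208,145),(358,150),(350,286),(207,280))])
E
```

```text
foot [478.6 128.9  20. ] dome [478.7 127.3  57. ] well [474.8 133.2  20. ] corn [array([426.7, 179.2,  20. ]), array([525.3, 176.5,  20. ]), array([525.3,  78.2,  20. ]), array([421.2,  82.5,  20. ])]
```

Call:
{"method": "servo_tool", "body": {
  "series": [0.03,0.02,0.4,0,0,0,0.6,0,0,0,0.6,0,0,0,0.45,0,0,0,0.25,0,0,0,0,0,0,0,0,0,0,0,0,0,0,0,0,0,0,0,0,0]
}}

```text
time: 23.93
eef_pos: [479.3, 127.5, 43.8]
tool_rot: [[-0.005, 1.0, 0.002], [1.0, 0.005, 0.0], [0.0, 0.002, -1.0]]
force: [0.4, -0.6, 0.7]
finger_gap: 93.1
grip_force: 0.0
```

Call:
{"method": "servo_tool", "body": {
  "series": [0,0,0,0,0,0,0,0,0,0,0,0,0,0,0,0,0,0,0,0,0,0,0,0,0,0,0,0,0,0,0,0,0,0,0,0,0,0,0,0],
  "claw": 1,
  "force": 35
}}

```text
time: 24.77
eef_pos: [478.6, 127.5, 42.9]
tool_rot: [[-0.005, 1.0, -0.0], [1.0, 0.005, -0.0], [-0.0, -0.0, -1.0]]
force: [0.3, -0.6, -0.8]
finger_gap: 30.7
grip_force: 0.0
```

Call:
{"method": "servo_tool", "body": {
  "series": [0,0,0,0,0,0,0,0,0,0,0,0,0,0,-0.6,0,0,0,-0.8,0,0,0,-0.4,0,0,0,0,0,0,0,0,0,0,0,0,0,0,0,0,0]
}}

```text
time: 25.6
eef_pos: [477.6, 127.4, 95.7]
tool_rot: [[-0.005, 1.0, -0.002], [1.0, 0.005, -0.0], [-0.0, -0.002, -1.0]]
force: [-0.5, -0.2, -1.4]
finger_gap: 27.6
grip_force: 35.0
```

Call:
{"method": "servo_tool", "body": {
  "series": [-0.5,-0.05,0,0,-0.9,-0.05,0,0,-0.9,-0.05,0,0,-0.5,-0.05,0,0,-0.21,0,0,0,0,0,0.3,0,0,0,0.4,0,0,0,0.3,0,0,0,0.2,0,0,0,0,0]
}}

```text
time: 26.43
eef_pos: [471.7, 38.0, 59.1]
tool_rot: [[-0.006, 1.0, -0.004], [1.0, 0.006, 0.001], [0.001, -0.004, -1.0]]
force: [-0.1, 0.4, -1.1]
finger_gap: 27.2
grip_force: 35.0
```

Call:
{"method": "servo_tool", "body": {
  "series": [0,0,0.04,0,0,0,0.04,0,0,0,0.03,0,0,0,0.03,0,0,0,0,0,0,0,0,0,0,0,0,0,0,0,0,0,0,0,0,0,0,0,0,0]
}}

```text
time: 27.27
eef_pos: [473.1, 37.1, 56.8]
tool_rot: [[-0.005, 1.0, 0.0], [1.0, 0.005, -0.0], [-0.0, 0.0, -1.0]]
force: [0.4, -0.2, -0.6]
finger_gap: 27.4
grip_force: 35.0
```

Call:
{"method": "servo_tool", "body": {
  "series": [0,0,0.04,0,0,0,0.04,0,0,0,0.03,0,0,0,0,0,0,0,0,0,0,0,0,0,0,0,0,0,0,0,0,0,0,0,0,0,0,0,0,0]
}}

```text
time: 28.1
eef_pos: [473.1, 37.1, 53.9]
tool_rot: [[-0.005, 1.0, 0.0], [1.0, 0.005, -0.0], [-0.0, 0.0, -1.0]]
force: [-2.4, 0.2, 5.4]
finger_gap: 27.4
grip_force: 35.0
```

Call:
{"method": "servo_tool", "body": {
  "series": [0,0,0,0,0,0,0,0,0,0,0,0,0,0,-0.5,0,0,0,-0.8,0,0,0,-0.8,0,0,0,-0.3,0,-0.5,-0.05,0,0,-0.9,-0.05,0,0,-0.9,0,0,0],
  "claw": -1
}}

```text
time: 28.93
eef_pos: [470.1, -32.0, 125.3]
tool_rot: [[-0.007, 1.0, 0.0], [1.0, 0.007, -0.0], [-0.0, 0.0, -1.0]]
force: [0.1, -0.2, -0.4]
finger_gap: 89.5
grip_force: 0.0
```

Call:
{"method": "servo_tool", "body": {
  "series": [-0.6,0,0,0,-0.3,0,0,0,0,0,0,0,0,0,0,0,0,0,0,0,0,0,0,0,0,0,0,0,0,0,0,0,0,0,0,0,0,0,0,0]
}}

```text
time: 29.77
eef_pos: [470.5, -58.6, 125.5]
tool_rot: [[-0.005, 1.0, 0.0], [1.0, 0.005, -0.0], [-0.0, 0.0, -1.0]]
force: [0.1, -0.3, -0.2]
finger_gap: 92.7
grip_force: 0.0
```

```bash
cat > seg.py <<'E'
from h import *
import sys
n=sys.argv[1]
s=robot.observe();c=calibration("wrist");im=camera("wrist");print(s["eef_pos"],s["time"]);np.savez(f"pics/{n}.npz",pose=c["pose"]);cv2.imwrite(f"pics/{n}.png",im)
E
cat > segp.py <<'E'
from h import *
import sys
n=sys.argv[1];im=cv2.imread(f"pics/{n}.png");c=calibration("wrist");c["pose"]=np.load(f"pics/{n}.npz")["pose"]
h=cv2.cvtColor(im,cv2.COLOR_BGR2HSV)
f=lambda u,v,z:onz("wrist",u,v,z,c).round(1)
for nm,m in(("steel",(h[...,1]<45)&(h[...,2]>185)),("wood",(h[...,0]>8)&(h[...,0]<25)&(h[...,1]>60)&(h[...,2]>180)),("black",(h[...,2]<50))):
    m=m.astype(np.uint8);m[312:]=0;m[:,:195]=0;m[:,375:]=0
    k,l,st,ce=cv2.connectedComponentsWithStats(m)
    for i in range(1,k):
        if st[i,4]>250:
            x,y,w,hh,a=st[i];print(nm,st[i].tolist(),"z20:",f(x,y,20)[:2],f(x+w,y+hh,20)[:2])
E
python3 seg.py w9; python3 segp.py w9
```

```text
[470.54712257 -58.56696256 125.49427727] 29.7667
steel [267, 45, 47, 50, 1849] z20: [457.8  56.7] [489.1  26. ]
steel [261, 61, 57, 46, 494] z20: [453.8  47.1] [492.   18.3]
steel [230, 173, 104, 112, 7367] z20: [431.1 -26.9] [ 508.2 -113.3]
wood [216, 0, 149, 156, 2550] z20: [426.   82.6] [525.8 -14.4]
wood [234, 153, 100, 49, 2374] z20: [434.3 -12.8] [505.5 -47.6]
wood [234, 244, 24, 36, 269] z20: [432.2 -80.2] [ 449.7 -109.4]
black [221, 5, 137, 83, 3440] z20: [429.   79.8] [518.3  30.6]
```

```bash
python3 - <<'E'
from h import *
c=calibration("wrist");c["pose"]=np.load("pics/w9.npz")["pose"]
f=lambda u,v,z:onz("wrist",u,v,z,c).round(1)
print("foot L/R",f(230,217,31),f(334,217,31),"far y-36.5",f(282,173,31)[1]-36.5,"stem near +27",f(282,285,70)[1]+27)
print("B5 far edge y, -47.5",f(284,153,20)[1]-47.5)
E
```

```text
foot L/R [431.7 -56.1  31. ] [504.4 -55.7  31. ] far y-36.5 -61.4 stem near +27 -61.400000000000006
B5 far edge y, -47.5 -60.1
```

Call:
{"method": "servo_tool", "body": {
  "series": [-0.05,-0.04,0.4,0,-0.05,-0.04,0.6,0,0,0,0.6,0,0,0,0.5,0,0,0,0.27,0,0,0,0,0,0,0,0,0,0,0,0,0,0,0,0,0,0,0,0,0]
}}

```text
time: 30.65
eef_pos: [468.8, -62.1, 55.2]
tool_rot: [[-0.005, 1.0, 0.002], [1.0, 0.005, -0.001], [-0.001, 0.002, -1.0]]
force: [-0.5, 0.7, -0.2]
finger_gap: 93.2
grip_force: 0.0
```

Call:
{"method": "servo_tool", "body": {
  "series": [0,0,0,0,0,0,0,0,0,0,0,0,0,0,0,0,0,0,0,0,0,0,0,0,0,0,0,0,0,0,0,0,0,0,0,0,0,0,0,0],
  "claw": 1,
  "force": 55
}}

```text
time: 31.48
eef_pos: [468.3, -61.9, 54.4]
tool_rot: [[-0.005, 1.0, 0.0], [1.0, 0.005, -0.0], [-0.0, 0.0, -1.0]]
force: [0.5, -0.3, -0.7]
finger_gap: 53.4
grip_force: 55.0
```

Call:
{"method": "servo_tool", "body": {
  "series": [0,0,-0.4,0,0,0,-0.6,0,0,0,-0.7,0,0,0,-0.6,0,0,0,-0.4,0,0,0,0,0,0,0,0,0,0,0,0,0,0,0,0,0,0,0,0,0]
}}

```text
time: 32.32
eef_pos: [467.3, -61.6, 134.1]
tool_rot: [[-0.005, 1.0, -0.002], [1.0, 0.005, 0.001], [0.001, -0.002, -1.0]]
force: [0.3, -0.0, -6.4]
finger_gap: 53.5
grip_force: 55.0
```

Call:
{"method": "servo_tool", "body": {
  "series": [0.4,0.03,0,0,0.8,0.03,0,0,0.9,0.03,0,0,0.9,0.03,0,0,0.9,0.03,0,0,0.9,0.03,0,0,0.8,0.03,0,0,0.6,0.03,0,0,0.3,0.02,0,0,0,0,0,0]
}}

```text
time: 33.15
eef_pos: [474.6, 134.7, 134.7]
tool_rot: [[-0.007, 1.0, -0.001], [1.0, 0.007, 0.0], [0.0, -0.001, -1.0]]
force: [-0.3, -0.8, -5.5]
finger_gap: 53.7
grip_force: 55.0
```

Call:
{"method": "servo_tool", "body": {
  "series": [0,0,0.3,0,0,0,0.5,0,0,0,0.5,0,0,0,0.3,0,0,0,0,0,0,0,0,0,0,0,0,0,0,0,0,0,0,0,0,0,0,0,0,0]
}}

```text
time: 33.98
eef_pos: [475.5, 133.1, 88.0]
tool_rot: [[-0.005, 1.0, 0.001], [1.0, 0.005, 0.0], [-0.0, 0.001, -1.0]]
force: [-0.2, 0.9, -6.8]
finger_gap: 53.5
grip_force: 55.0
```

```bash
python3 seg.py w10; python3 segp.py w10
```

```text
[475.45866166 133.1109571   87.97852496] 33.9833
steel [271, 50, 42, 48, 1402] z20: [466.7 239.5] [490.6 214.3]
steel [214, 189, 142, 61, 3231] z20: [431.6 161. ] [520.5 121.7]
steel [219, 233, 132, 79, 7827] z20: [433.5 132.8] [519.6  77.3]
wood [240, 0, 107, 162, 11017] z20: [450.3 264.2] [511.9 177.8]
wood [203, 158, 168, 94, 4137] z20: [425.9 179.8] [530.1 120.4]
black [256, 36, 70, 75, 1248] z20: [458.5 246.6] [498.3 207.2]
black [213, 168, 63, 71, 331] z20: [431.6 173.8] [469.4 128.9]
black [299, 169, 56, 69, 311] z20: [483.3 173.5] [519.4 129.8]
black [202, 251, 27, 61, 399] z20: [422.1 120.6] [437.8  77. ]
black [340, 251, 28, 61, 412] z20: [510.3 121. ] [531.   77.4]
```

View pics/w10.png

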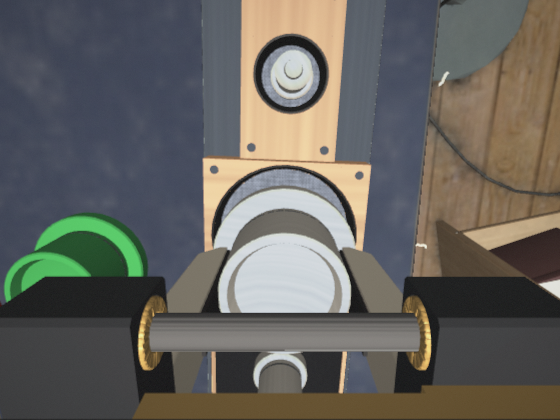

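```bash
python3 - <<'E'
from h import *
c=calibration("wrist");c["pose"]=np.load("pics/w10.npz")["pose"]
f=lambda u,v,z:onz("wrist",u,v,z,c).round(1)
print("foot y",f(285,188.5,64)[1]-36.5,"x",f(285,240,64)[0],"well far",f(284,167,20)[1]-44.5)
im=cv2.imread("pics/w10.png");print("col284",im[155:192,270].sum(1).tolist())
c["pose"]=np.load("pics/w8.npz")["pose"]
im=cv2.imread("pics/w8.png");g=im.sum(2)
col=g[148:282,260];d=np.where(col<200)[0]+148;print("w8 col260 dark rows",d.tolist())
row=g[200,205:360];d=np.where(row<200)[0]+205;print("row200 dark",d.tolist())
E
```

```text
foot y 133.9 x 474.8 well far 130.1
col284 [587, 587, 587, 564, 469, 409, 556, 610, 612, 615, 568, 374, 194, 127, 89, 270, 434, 476, 491, 473, 463, 448, 452, 468, 443, 426, 432, 455, 466, 463, 451, 388, 308, 309, 391, 555, 636]
w8 col260 dark rows [155, 156, 157, 264, 265, 266, 267, 268, 269, 270, 271, 272, 273]
row200 dark [217, 218, 219, 220, 221, 222, 338, 339, 340, 341, 342, 343]
```

```bash
python3 - <<'E'
from h import *
c=calibration("wrist");c["pose"]=np.load("pics/w8.npz")["pose"]
f=lambda u,v,z:onz("wrist",u,v,z,c).round(1)
print("w8 mouth",f(260,154.5,20),f(260,274,20),f(216.5,200,20),f(344,200,20))
c["pose"]=np.load("pics/w10.npz")["pose"];print("w10 far",f(270,166.3,20))
E
```

```text
w8 mouth [460.8 173.2  20. ] [459.7  87.4  20. ] [430.7 142.2  20. ] [517.8 142.6  20. ]
w10 far [465.8 175.   20. ]
```

Call:
{"method": "servo_tool", "body": {
  "series": [-0.04,0,0.2,0,-0.05,0,0.3,0,0,0,0.3,0,0,0,0.25,0,0,0,0.15,0,0,0,0.1,0,0,0,0.05,0,0,0,0,0,0,0,0,0,0,0,0,0]
}}

```text
time: 34.87
eef_pos: [475.4, 130.5, 47.2]
tool_rot: [[-0.005, 1.0, 0.001], [1.0, 0.005, 0.0], [0.0, 0.001, -1.0]]
force: [0.5, 0.2, -6.4]
finger_gap: 53.8
grip_force: 55.0
```

Call:
{"method": "servo_tool", "body": {
  "series": [0,0,0.03,0,0,0,0.03,0,0,0,0.02,0,0,0,0,0,0,0,0,0,0,0,0,0,0,0,0,0,0,0,0,0,0,0,0,0,0,0,0,0]
}}

```text
time: 35.7
eef_pos: [475.1, 130.4, 44.5]
tool_rot: [[-0.005, 1.0, 0.0], [1.0, 0.005, 0.0], [0.0, 0.0, -1.0]]
force: [-0.5, 0.1, -5.7]
finger_gap: 53.4
grip_force: 55.0
```

Call:
{"method": "servo_tool", "body": {
  "series": [0,0,0.03,0,0,0,0.02,0,0,0,0,0,0,0,0,0,0,0,0,0,0,0,0,0,0,0,0,0,0,0,0,0,0,0,0,0,0,0,0,0]
}}

```text
time: 36.53
eef_pos: [475.2, 130.4, 43.3]
tool_rot: [[-0.005, 1.0, 0.0], [1.0, 0.005, -0.0], [-0.0, 0.0, -1.0]]
force: [-2.5, -0.4, 6.6]
finger_gap: 53.6
grip_force: 55.0
```

Call:
{"method": "servo_tool", "body": {
  "series": [0,0,0,0,0,0,0,0,0,0,0,0,0,0,-0.5,0,0,0,-0.9,0,0,0,-0.9,0,0,0,-0.4,0,-0.5,-0.04,0,0,-0.9,-0.04,0,0,-0.9,0,0,0],
  "claw": -1
}}

```text
time: 37.37
eef_pos: [473.1, 61.3, 124.4]
tool_rot: [[-0.007, 1.0, 0.002], [1.0, 0.007, -0.0], [-0.0, 0.002, -1.0]]
force: [0.1, 0.2, 0.2]
finger_gap: 93.1
grip_force: 0.0
```

Call:
{"method": "servo_tool", "body": {
  "series": [-0.6,0,0,0,-0.21,0,0,0,0,0,0,0,0,0,0,0,0,0,0,0,0,0,0,0,0,0,0,0,0,0,0,0,0,0,0,0,0,0,0,0]
}}

```text
time: 38.2
eef_pos: [473.1, 37.4, 124.0]
tool_rot: [[-0.005, 1.0, 0.0], [1.0, 0.005, 0.0], [0.0, 0.0, -1.0]]
force: [-0.4, -0.2, 0.1]
finger_gap: 93.0
grip_force: 0.0
```

```bash
python3 seg.py w11; python3 segp.py w11
```

```text
[473.06865976  37.40990368 123.95762282] 38.2
steel [231, 18, 114, 120, 4595] z20: [437.8 168.1] [513.5  94. ]
steel [252, 34, 74, 79, 4621] z20: [450.9 158.9] [499.8 110.4]
steel [259, 199, 51, 34, 472] z20: [453.9  50.7] [491.1  25.3]
steel [264, 220, 42, 40, 1329] z20: [457.4  35.1] [488.6   3.9]
wood [211, 0, 161, 282, 9177] z20: [425.6 178.2] [539.4 -13.9]
wood [235, 281, 91, 31, 2460] z20: [434.8 -13.6] [505.1 -39.7]
black [221, 6, 135, 143, 2571] z20: [431.7 174.8] [521.4  86.5]
```

Call:
{"method": "servo_tool", "body": {
  "series": [0,0,0.4,0,0,0,0.6,0,0,0,0.6,0,0,0,0.45,0,0,0,0.27,0,0,0,0,0,0,0,0,0,0,0,0,0,0,0,0,0,0,0,0,0]
}}

```text
time: 39.08
eef_pos: [473.7, 37.0, 55.2]
tool_rot: [[-0.005, 1.0, 0.002], [1.0, 0.005, -0.0], [-0.0, 0.002, -1.0]]
force: [1.0, 0.3, -0.3]
finger_gap: 93.3
grip_force: 0.0
```

Call:
{"method": "servo_tool", "body": {
  "series": [0,0,0,0,0,0,0,0,0,0,0,0,0,0,0,0,0,0,0,0,0,0,0,0,0,0,0,0,0,0,0,0,0,0,0,0,0,0,0,0],
  "claw": 1,
  "force": 35
}}

```text
time: 39.92
eef_pos: [473.0, 37.1, 54.3]
tool_rot: [[-0.005, 1.0, -0.0], [1.0, 0.005, 0.0], [0.0, -0.0, -1.0]]
force: [0.9, -0.8, 0.4]
finger_gap: 31.0
grip_force: 0.0
```

Call:
{"method": "servo_tool", "body": {
  "series": [0,0,0,0,0,0,0,0,0,0,0,0,0,0,-0.6,0,0,0,-0.8,0,0,0,-0.6,0,0,0,0,0,-0.4,-0.03,0,0,-0.6,-0.03,0,0,0,0,0,0]
}}

```text
time: 40.75
eef_pos: [471.1, 5.4, 113.5]
tool_rot: [[-0.004, 1.0, -0.001], [1.0, 0.004, -0.001], [-0.001, -0.001, -1.0]]
force: [-0.4, -0.0, -1.6]
finger_gap: 27.5
grip_force: 35.0
```

```bash
python3 seg.py w12; python3 segp.py w12
```

```text
[471.05554482   5.38621009 113.52622036] 40.75
steel [227, 0, 129, 90, 8357] z20: [435.2 143.3] [515.3  92.4]
steel [262, 80, 46, 15, 257] z20: [455.6  98.2] [484.8  89.3]
steel [254, 229, 62, 29, 610] z20: [448.8  -0.6] [492.9 -22.3]
steel [253, 266, 62, 46, 2407] z20: [447.6 -28.7] [493.4 -65.7]
wood [209, 0, 166, 108, 3847] z20: [424.4 143.3] [528.1  81.5]
wood [215, 104, 147, 139, 1708] z20: [425.3  83.6] [525.3 -10.7]
black [219, 0, 147, 99, 1222] z20: [430.4 143.3] [522.  87.]
black [240, 251, 16, 61, 388] z20: [438.5 -17.1] [449.1 -65.9]
black [311, 251, 18, 61, 412] z20: [489.2 -16.9] [503.9 -65.7]
black [195, 277, 25, 35, 698] z20: [405.1 -37.5] [422.1 -66.1]
black [349, 277, 26, 35, 725] z20: [517.4 -37.1] [538.4 -65.6]
```

Call:
{"method": "servo_tool", "body": {
  "series": [-0.5,-0.04,0,0,-0.8,-0.04,0,0,-0.6,-0.03,0,0,-0.3,0,0,0,0,0,0,0,0,0,0,0,0,0,0,0,0,0,0,0,0,0,0,0,0,0,0,0]
}}

```text
time: 41.63
eef_pos: [468.4, -58.2, 114.4]
tool_rot: [[-0.006, 1.0, -0.0], [1.0, 0.006, 0.0], [0.0, -0.0, -1.0]]
force: [-0.6, 0.9, -1.2]
finger_gap: 27.3
grip_force: 35.0
```

```bash
python3 seg.py w13; python3 segp.py w13; python3 - <<'E'
from h import *
im=cv2.imread("pics/w13.png");g=im.sum(2);c=calibration("wrist");c["pose"]=np.load("pics/w13.npz")["pose"]
for r in(195,200,205,210,215,220):
    d=np.where(g[r,235:345]<200)[0]+235
    if len(d):print(r,d.min(),d.max(),onz("wrist",d.min()-.5,r,20,c).round(1)[:2],onz("wrist",d.max()+.5,r,20,c).round(1)[:2])
for u in(270,284,295):
    d=np.where(g[160:235,u]<200)[0]+160
    if len(d):print("col",u,d.min(),onz("wrist",u,d.min()-.5,20,c).round(1)[:2])
E
```

```text
[468.41057839 -58.22316269 114.35947119] 41.6333
steel [279, 158, 11, 29, 283] z20: [463.7 -14.4] [471.2 -34.1]
steel [305, 159, 11, 40, 308] z20: [481.1 -15. ] [489.2 -42.5]
steel [254, 191, 61, 44, 1891] z20: [446.6 -37.1] [489.3 -68.6]
steel [253, 229, 63, 30, 638] z20: [445.5 -64.4] [490.5 -86.9]
steel [253, 265, 63, 47, 2475] z20: [445.  -91.8] [ 491.7 -129.7]
wood [216, 0, 150, 251, 3218] z20: [425.6  79.9] [526.2 -80.5]
wood [241, 0, 131, 50, 568] z20: [440.7  80. ] [521.3  52.7]
black [240, 251, 16, 61, 371] z20: [435.9 -81. ] [ 446.6 -129.9]
black [313, 251, 16, 61, 373] z20: [488.2 -80.7] [ 501.5 -129.6]
black [195, 277, 25, 35, 696] z20: [ 402.4 -101.5] [ 419.5 -130.1]
black [349, 277, 26, 35, 723] z20: [ 515.1 -100.9] [ 536.1 -129.4]
195 264 305 [453.1 -39.8] [482.  -39.7]
200 257 311 [448.2 -43.4] [486.2 -43.2]
205 253 315 [445.4 -47. ] [489.  -46.7]
210 250 318 [443.3 -50.6] [491.2 -50.3]
215 249 320 [442.5 -54.2] [492.7 -53.9]
220 247 321 [441.  -57.8] [493.5 -57.5]
col 270 192 [457.6 -37.4]
```

```bash
python3 - <<'E'
from h import *
c=calibration("wrist");c["pose"]=np.load("pics/w13.npz")["pose"]
z=114.4-54.3+20+11
print(onz("wrist",284.5,229,z,c)-[0,18,0],onz("wrist",253,250,z,c),onz("wrist",316,250,z,c))
E
```

```text
[467.44828784 -59.31396312  91.1       ] [451.55622587 -52.56804641  91.1       ] [483.47122009 -52.39257192  91.1       ]
```

Call:
{"method": "servo_tool", "body": {
  "series": [-0.04,0,0.4,0,-0.04,0,0.6,0,0,0,0.5,0,0,0,0.35,0,0,0,0.2,0,0,0,0.1,0,0,0,0.05,0,0,0,0,0,0,0,0,0,0,0,0,0]
}}

```text
time: 42.52
eef_pos: [468.9, -61.4, 49.0]
tool_rot: [[-0.005, 1.0, 0.001], [1.0, 0.005, -0.0], [-0.0, 0.001, -1.0]]
force: [-0.9, -0.5, -0.7]
finger_gap: 27.2
grip_force: 35.0
```

Call:
{"method": "servo_tool", "body": {
  "series": [0,0,0.04,0,0,0,0.04,0,0,0,0.03,0,0,0,0,0,0,0,0,0,0,0,0,0,0,0,0,0,0,0,0,0,0,0,0,0,0,0,0,0]
}}

```text
time: 43.35
eef_pos: [468.5, -61.3, 45.1]
tool_rot: [[-0.005, 1.0, 0.0], [1.0, 0.005, -0.0], [-0.0, 0.0, -1.0]]
force: [-0.9, 0.6, -1.9]
finger_gap: 27.2
grip_force: 35.0
```

Call:
{"method": "servo_tool", "body": {
  "series": [0,0,0.03,0,0,0,0.03,0,0,0,0.02,0,0,0,0,0,0,0,0,0,0,0,0,0,0,0,0,0,0,0,0,0,0,0,0,0,0,0,0,0]
}}

```text
time: 44.18
eef_pos: [468.5, -61.3, 43.3]
tool_rot: [[-0.005, 1.0, 0.0], [1.0, 0.005, -0.0], [-0.0, 0.0, -1.0]]
force: [-1.7, 0.5, 6.4]
finger_gap: 27.5
grip_force: 35.0
```

Home. Release, lift, and check all four with a numeric look.

Call:
{"method": "servo_tool", "body": {
  "series": [0,0,0,0,0,0,0,0,0,0,0,0,0,0,-0.4,0,0,0,-0.8,0,0,0,-0.9,0,0,0,-0.9,0,0,0,-0.5,0,0,0,0,0,0,0,0,0],
  "claw": -1
}}

```text
time: 45.02
eef_pos: [468.9, -61.5, 148.0]
tool_rot: [[-0.005, 1.0, 0.002], [1.0, 0.005, -0.001], [-0.001, 0.002, -1.0]]
force: [0.1, -0.5, 0.0]
finger_gap: 89.2
grip_force: 0.0
```

Call:
{"method": "servo_tool", "body": {
  "series": [-0.4,0,-0.5,0,-0.6,0,-0.5,0,0,0,0,0,0,0,0,0,0,0,0,0,0,0,0,0,0,0,0,0,0,0,0,0,0,0,0,0,0,0,0,0]
}}

```text
time: 45.85
eef_pos: [468.5, -91.0, 177.5]
tool_rot: [[-0.005, 1.0, -0.0], [1.0, 0.005, 0.0], [0.0, -0.0, -1.0]]
force: [0.7, 0.5, -0.3]
finger_gap: 93.1
grip_force: 0.0
```

```bash
python3 seg.py w14; python3 segp.py w14; python3 - <<'E'
from h import *
im=camera("top");h=cv2.cvtColor(im,cv2.COLOR_BGR2HSV)
cv2.imwrite("pics/topend.png",im);t0=cv2.imread("pics/top0.png")
m=((h[...,1]<40)&(h[...,2]>150)).astype(np.uint8);m[:158]=0;m[212:]=0;m[:,:190]=0;m[:,405:]=0
k,l,st,ce=cv2.connectedComponentsWithStats(m)
for i in range(1,k):
    if st[i,4]>40:print("top",st[i].tolist(),onz("top",*ce[i],40).round(0)[:2])
E
```

```text
[468.50787882 -91.01224063 177.45579281] 45.85
steel [259, 146, 51, 37, 438] z20: [446.2 -44.8] [489.5 -75.9]
steel [268, 157, 34, 34, 904] z20: [453.6 -53.9] [482.8 -82.9]
wood [229, 0, 125, 222, 7015] z20: [424.9  64.3] [ 529.3 -110.7]
black [309, 0, 40, 47, 624] z20: [485.5  64.6] [517.5  32. ]
black [254, 135, 61, 61, 566] z20: [442.2 -35.8] [494.2 -87.3]
top [281, 171, 34, 34, 877] [468. 131.]
top [203, 172, 29, 29, 616] [476. 318.]
top [251, 179, 14, 15, 150] [472. 224.]
top [369, 179, 20, 19, 271] [463. -57.]
```

```bash
python3 - <<'E'
from h import *
im=cv2.imread("pics/w14.png");print(im[160,250:320].tolist()[::2]);
m=im.sum(2)
for r in range(133,200,2):print(r,''.join('#' if v<200 else '+' if v<480 else '-' if v<600 else '.' for v in m[r,246:324]))
E
```

```text
[[161, 205, 236], [144, 179, 217], [58, 59, 60], [34, 34, 33], [107, 100, 96], [168, 156, 150], [183, 168, 161], [193, 189, 182], [229, 230, 227], [230, 226, 221], [145, 144, 142], [125, 134, 138], [173, 186, 192], [205, 218, 221], [218, 225, 227], [219, 223, 225], [225, 228, 228], [223, 226, 226], [224, 227, 228], [219, 223, 223], [217, 223, 224], [209, 218, 222], [187, 201, 208], [143, 154, 159], [112, 118, 121], [226, 222, 218], [236, 233, 229], [215, 221, 218], [182, 168, 160], [188, 172, 164], [162, 149, 144], [33, 34, 32], [47, 50, 52], [144, 177, 213], [177, 221, 243]]
133 -------------...................-.-..---------................................
135 -------------...........----++++++##########+++++---..........................
137 -------------.........-++++########+++++++++######++++--......................
139 -------------......-+++#####+++---------------++++####+++-....................
141 -------------....-++####+++------------------------++#####++..................
143 -------------.--++###+++-+------------+---------------++####++................
145 --------------+
[... 1604 characters left out ...]
..........-++-+#######+-............
185 .......------++#######++++--......................--+++#######++-.............
187 .......--------++########+++---................--++#########++-..............-
189 .......-------..-++###########++----..---..---++##########++-................-
191 .......-------....-++##############++++++++#############++-..................-
193 .......-------...---.-+++###########################+++-.....................-
195 ......--------..----.....-++++#################+++--.........................-
197 .......------....---...........---++++++++++--...............................-
199 .......------....---.........................................................+
```

```bash
python3 -c "
from station import robot
print(robot.close_job())"
```

```text
the job is handed in; nothing more can be done
None
```

All four dies are in their own wells and, by my measurements, upright and fully home. I handed the job in at about 46 s; the hand-in returned no verdict.

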